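# Shim the gap in the fixture and hold it closed

## Task

One shim plate already stands in the fixture. Stand more shims from the black rack beside it in the fixture's gap, between the brass nose and the blue end plate, one at a time until pushing the slide forward by its red handle really clamps the stack; leave the shims you do not need standing in the rack and do not disturb the other things on the bench. Finish while holding: keep the red handle pushed forward so that the stack is pinched tight against the end plate with the sprung nose clearly pushed in, though not bottomed, and do not let go.

Things in the scene. Friction and masses are not known exactly. Their poses are not given: they have to be found in the camera images.
- fixture: aluminium fixture, fixed: base 225 x 96 x 12 mm. Origin on the table under the gap; x runs from the red-handled slide to the blue end plate, y across, z up. The gap is an upright pocket open at the top, floor 12 mm above the table, between brass nose and end plate, with side guides 48 mm apart in y (x = -30 to 70 mm, tops 46 mm above the table); its middle line is y = 0
- end_plate: blue end plate of the fixture, fixed, 14 x 42 x 36 mm; origin at the foot of the face that the shims bear on (12 mm above the table), axes as the fixture's; its top is 48 mm above the table. The gap reaches from this face back (-x) to the brass nose, 40 to 66 mm with the slide back; it differs from time to time
- carriage (a joint): travel of the grey slide with the red handle along the fixture's +x, towards the end plate: 0 fully back (start), 0.026 m at its hard stop. A light return spring (2 N at 0, 4.6 N at 26 mm) pushes it back when let go
- handle (a point): point on the axis of the upright red handle of the slide, 95 mm above the table, at the top end of the handle: the handle is 14 mm along the fixture's x, 28 mm along its y, straight from 45 to 107 mm above the table. Moves with the slide; at carriage = 0 it lies at x = -75 mm in the fixture frame
- nose (a joint): how far the sprung brass nose is pushed back into the slide: 0 fully out (start), 0.012 m bottomed. Its spring takes 4 N to start moving and 1 N more per mm
- nose_face (a point): centre of the front face of the brass nose (36 mm wide, from 15 to 45 mm above the table), which presses on the shims; at carriage = 0 and nose = 0 it lies at x = -30 mm in the fixture frame
- rack: black rack, fixed, 150 x 62 x 34 mm, with four open slots in a row along its x (centres at x = -57, -19, 19, 57 mm), each 19 mm along x; the first is empty,, 46 mm along y, floor 8 mm above the table. Origin centre of underside. It stands left or right of the fixture, the parts tray on the other side
- shim0: the shim plate that already stands in the gap, against the end plate or within 3 mm of it; all four shims are alike: 16 mm thick (its x), steel blade 40 mm wide (its y) and 40 mm high, above it an orange tab 30 mm wide and 40 mm high; 80 mm high in all, about 100 g. Origin centre of underside
- shim1: shim plate like shim0, standing in the rack slot at x = -19 mm; origin centre of underside
- shim2: shim plate like shim0, standing in the rack slot at x = 19 mm; origin centre of underside
- shim3: shim plate like shim0, standing in the rack slot at x = 57 mm; origin centre of underside
- bush: brass bush, 32 mm across, 18 mm high, lying in the grey parts tray (130 x 90 x 32 mm); bystander
- pulley: small steel roller, 28 mm across, 22 mm high, lying in the parts tray; bystander
- screwdriver: screwdriver with red handle lying on the bench; bystander
- wrench: steel wrench lying on the bench; bystander
- bottle: clear bottle with blue cap, 64 mm across, 190 mm high; bystander
- jar: small glass jar, 52 mm across, 60 mm high; bystander
- offcut: aluminium angle offcut, 100 mm long, 30 mm high; bystander
Mind the look-alikes: they are no part of the job. Several things look just like the fixture: the one meant starts farthest to the robot's right. What is shaped like the rack but purple is not meant.

How it is judged:
On the way:
1. a shim from the rack stands on the floor of the gap beside the first one (((x of shim1 in the frame of fixture between -0.03 and 0.035 m and y of shim1 in the frame of fixture between -0.006 and 0.006 m and z of shim1 in the frame of fixture between 0.008 and 0.016 m and angle between shim1's own z axis and vertical below 0.15 rad) or (x of shim2 in the frame of fixture between -0.03 and 0.035 m and y of shim2 in the frame of fixture between -0.006 and 0.006 m and z of shim2 in the frame of fixture between 0.008 and 0.016 m and angle between shim2's own z axis and vertical below 0.15 rad) or (x of shim3 in the frame of fixture between -0.03 and 0.035 m and y of shim3 in the frame of fixture between -0.006 and 0.006 m and z of shim3 in the frame of fixture between 0.008 and 0.016 m and angle between shim3's own z axis and vertical below 0.15 rad))), for 0.2 s.
At the end, for the whole second after the job is handed in: The fingers hold the red-handled slide forward; the stack alone pushes the sprung nose in by 2 to 10.5 mm and bears on the end plate with over 1.5 N; the first shim stands in the gap, the others upright on its floor (within 6 mm of its middle line) or in rack slots (value of joint nose between 0.002 and 0.0105 m and contact force between end_plate and anything else above 1.5 N and contact force between each of end_plate, nose and the arm below 0.5 N and contact force between each of end_plate, nose and the fingers below 0.5 N and contact force between carriage and the fingers above 1 N and ((x of shim1 in the frame of fixture between -0.03 and 0.035 m and y of shim1 in the frame of fixture between -0.006 and 0.006 m and z of shim1 in the frame of fixture between 0.008 and 0.016 m and angle between shim1's own z axis and vertical below 0.15 rad) or (x of shim1 in the frame of rack between -0.07 and 0.07 m and y of shim1 in the frame of rack between -0.006 and 0.006 m and z of shim1 in the frame of rack between 0.004 and 0.013 m and angle between shim1's own z axis and vertical below 0.2 rad)) and ((x of shim2 in the frame of fixture between -0.03 and 0.035 m and y of shim2 in the frame of fixture between -0.006 and 0.006 m and z of shim2 in the frame of fixture between 0.008 and 0.016 m and angle between shim2's own z axis and vertical below 0.15 rad) or (x of shim2 in the frame of rack between -0.07 and 0.07 m and y of shim2 in the frame of rack between -0.006 and 0.006 m and z of shim2 in the frame of rack between 0.004 and 0.013 m and angle between shim2's own z axis and vertical below 0.2 rad)) and ((x of shim3 in the frame of fixture between -0.03 and 0.035 m and y of shim3 in the frame of fixture between -0.006 and 0.006 m and z of shim3 in the frame of fixture between 0.008 and 0.016 m and angle between shim3's own z axis and vertical below 0.15 rad) or (x of shim3 in the frame of rack between -0.07 and 0.07 m and y of shim3 in the frame of rack between -0.006 and 0.006 m and z of shim3 in the frame of rack between 0.004 and 0.013 m and angle between shim3's own z axis and vertical below 0.2 rad)) and x of shim0 in the frame of fixture between -0.03 and 0.035 m and y of shim0 in the frame of fixture between -0.006 and 0.006 m and z of shim0 in the frame of fixture between 0.008 and 0.016 m and angle between shim0's own z axis and vertical below 0.15 rad); the arm keeps its last pose, push and grip.
It fails at once if a bystander (bush, roller, screwdriver, wrench, bottle, jar or offcut) is moved by more than 30 mm (distance of any of bush, pulley, screwdriver, wrench, bottle, jar, offcut from where it was at the start of the episode above 0.03 m).
It also fails if it takes over 72 s, if anything falls off the work surface, if the arm or the gripper's body presses on something with over 40 N, if the wrist force passes 120 N, or if a joint passes its speed limit or range.

## Robot

A 7-joint arm with a two-finger parallel gripper is mounted at the origin on the work surface. World frame = base frame: x ahead of the robot, y to its left, z up, the work surface at z = 0. Lengths are in m, angles in rad, forces in N, time in s.
With the tool pointing down it reaches from about 0.4 to 0.875 m from the base axis. Payload 6.5 kg.
Tool frame: the origin (TCP) lies at the centre of the arm's flange, where the gripper is bolted on; the fingertips stand 173 mm ahead of it and the grasp point (between the pads) lies 155 mm ahead of it; z points along the fingers, y is the direction in which the jaws open and shut (so a half turn about z gives the same grasp; the last joint's range is limited). The gripper opens to 85 mm and grips with 20 to 120 N. Pads are 22 mm wide; open, the fingers measure 114 mm over their backs; the gripper's body (76 mm by 85 mm) begins 54 mm behind the grasp point. The pads swing forward as they close: fully open they stand 13 mm farther back than shut.
Start: joints at [-1.302, 0.536, -0.004, 1.538, 0.003, 1.067, -0.071], TCP at [0.214, 0.614, 0.405] pointing down, gripper open.
Joint ranges: [-2.7, 2.7], [-0.37, 2.16], [-1.27, 1.26], [0.24, 2.4], [-1.31, 4.45], [0.19, 1.91], [-2.76, 2.76]. Speed limits (rad/s): [2.39, 2.39, 3.14, 3.14, 3.14, 3.14, 3.14].

## Interface

Orientations are given as a unit quaternion [w, x, y, z].
In Python, from station import * gives the robot as it stands.
- The arm moves only by the tool jog_arm, never from a script. Its argument "moves" is text: rows parted by semicolons, each of 7 numbers parted by spaces: the shift along the tool's x, y, z in cm, then the turn, a rotation vector about the tool's x, y, z in rad, then the finger opening in cm, from 0 to 8.54. In form: tx ty tz wx wy wz hand; .... A call has 1 to 8 rows; each row shifts and turns the commanded pose from where the row before left it, along the tool's axes as they then stand; what a row does not reach is not made up. A row lasts 1/8 s, in which the tool goes at most 62.5 mm and 10.7 degrees, less where a joint would pass 70% of its speed; a pose out of reach is approached as far as the arm can. A call is refused whole if a number of a shift passes 6.25 or a number of a turn 0.188, either way. A call with a gripper value outside its range is refused whole. The fingers move at their own pace and stop on an object; "grip_force" is the grip in N (left out, the last holds). Time passes only in rows, so rows that do not move let the fingers close. It gives the time, the measured TCP pose, the force and the opening at its end, in the units of the state.
- get_obs(): the state, without advancing time (a new reading comes with each control period).
- get_image(name): name is "side" or "top"; returns a dict with "img" (480x640x3 uint8, red, green, blue), "fx", "fy", "cx", "cy" (pixels), "position" and "orientation" of the camera in the world. Camera axes: x right, y up, looking along -z (the intrinsics and any distortion apply to the point x, -y, -z); pixel columns grow to the right and rows downward; lengths in m; the calibration is good to about 2 mm. A picture is of the moment at which its call begins. There is no depth.
- hand_in(): hands the job in, once; it reports no verdict.
The state is a dict: "time_s": time; "joints": joint angles; "joint_velocities": joint speeds; "effort": joint torques, N m; "position": TCP position; "tool_rot": TCP orientation; "force": force on the tool from outside, world axes, zero at the start; "ft_torque": the same for the moment, N m; "grip_width": finger opening in m.
Only numpy, scipy, OpenCV 4.12 (cv2) and the standard library are available. Lean on these libraries where they do the work, as an engineer would, in place of code of your own. Each camera call takes 0.05 s, during which the arm holds its last target.

## Working session

There is one attempt and no reset: what is moved stays moved. The work goes in short steps, Python scripts to look and compute and a tool call to move; the robot and the scene stay as the last step left them, time stands still between calls to the robot, and variables do not carry over. Pictures are saved under pics/ and viewed, and the job is handed in when it is done.

Besides the shell and the picture viewer there is one more tool, called after "Request:" as name(argument=value, ...) on one line, values as JSON. jog_arm: Moves the arm, as the interface text tells. Its arguments: {"type":"object","properties":{"moves":{"type":"string"},"grip_force":{"type":"number"}},"required":["moves"]}

```bash
mkdir -p pics; ls
python3 - <<'E'
from station import *
import cv2
o=get_obs()
for k,v in o.items(): print(k,v)
for n in("side","top"):
    d=get_image(n); cv2.imwrite(f"pics/{n}0.png",cv2.cvtColor(d["img"],cv2.COLOR_RGB2BGR))
    print(n,{k:v for k,v in d.items() if k!="img"})
E
```

```text
pics
time_s 0.0
joints [-1.30221603  0.53718508 -0.00443723  1.53889321  0.002593    1.0673021
 -0.07115594]
joint_velocities [ 0.00152365 -0.00025994 -0.00029282  0.00141379  0.00082152 -0.0006941
  0.00024014]
effort [-6.56302582e-04 -5.83414829e+01  1.04839504e+00 -2.59113765e+01
  1.23123487e-02  9.59519501e-03 -1.13423489e-06]
position [0.21345038 0.61359426 0.40379275]
tool_rot [-8.63720248e-05  1.66554527e-01  9.86031843e-01 -8.86794559e-04]
force [1.02965779 0.49898123 0.2090721 ]
ft_torque [-0.02591239  0.04849975  0.01061719]
grip_width 0.0851522482336092
side {'fx': 604.4956070559537, 'fy': 604.4956070559537, 'cx': 322.04943925670347, 'cy': 247.56654182425737, 'position': array([0.30557396, 1.09103575, 0.7255073 ]), 'orientation': array([-0.06184358, -0.04996698,  0.4991161 ,  0.86287994])}
top {'fx': 450.79115966202426, 'fy': 450.79115966202426, 'cx': 324.0081065660359, 'cy': 241.2569219060859, 'position': array([ 0.29909449, -0.00652205,  1.14679397]), 'orientation': array([-0.70202429, -0.06826753,  0.05590707,  0.70666529])}
```

View pics/side0.png

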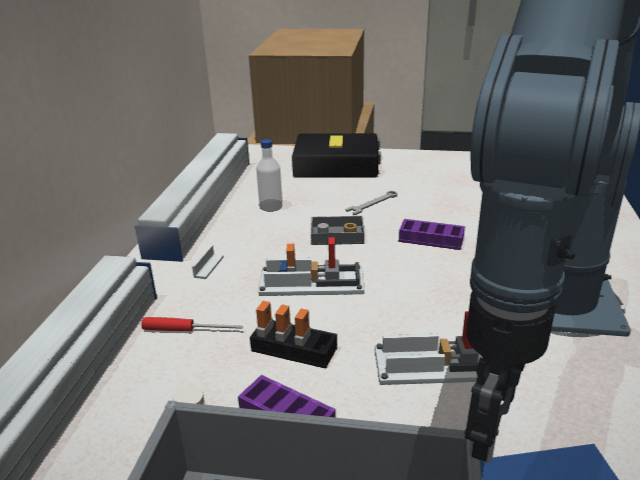

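View pics/top0.png

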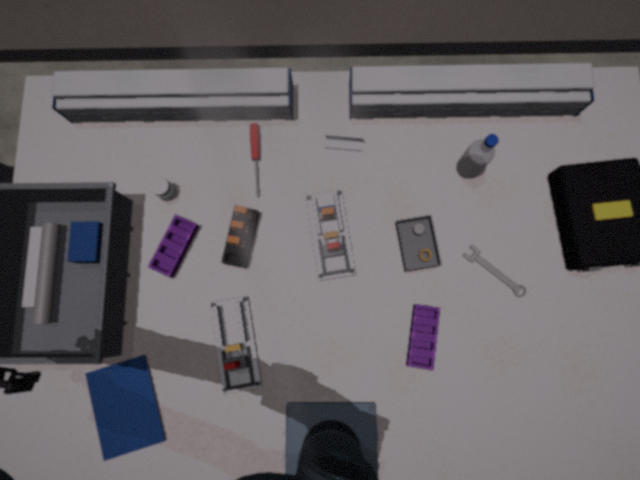

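Candidates: fixtures at top (331,235), which has an orange shim in it, and (235,345), an empty look-alike. Robot right is image right (−y), so (331,235) is meant. Racks: the black one at (240,237) is meant; the purple ones at (174,246) and (424,337) are not. Next, close crops.

```bash
cat > h.py <<'E'
from station import *
import cv2, numpy as np
from scipy.spatial.transform import Rotation as R
def grab(n,f=None):
    d=get_image(n)
    if f: cv2.imwrite(f,cv2.cvtColor(d["img"],cv2.COLOR_RGB2BGR))
    return d
def rot(d):
    q=d["orientation"]; return R.from_quat([q[1],q[2],q[3],q[0]])
def proj(d,P):
    c=rot(d).inv().apply(np.atleast_2d(P)-d["position"])
    return np.c_[d["cx"]+d["fx"]*c[:,0]/-c[:,2], d["cy"]-d["fy"]*c[:,1]/-c[:,2]]
def unproj(d,u,v,z):
    r=rot(d).apply([(u-d["cx"])/d["fx"],-(v-d["cy"])/d["fy"],-1])
    return d["position"]+r*(z-d["position"][2])/r[2]
def crop(img,x0,y0,x1,y1,k,f):
    c=cv2.resize(img[y0:y1,x0:x1],None,fx=k,fy=k,interpolation=cv2.INTER_CUBIC)
    cv2.imwrite(f,cv2.cvtColor(c,cv2.COLOR_RGB2BGR))
E
python3 - <<'E'
from h import *
import pickle
t=grab("top"); s=grab("side"); pickle.dump((t,s),open("im0.pkl","wb"))
crop(t["img"],215,185,365,285,5,"pics/c1.png")
crop(s["img"],235,230,375,370,4,"pics/c2.png")
for u,v in((331,235),(240,237),(235,345)): print(unproj(t,u,v,0.02))
E
```

```text
[ 0.51540576 -0.00512698  0.02      ]
[0.51217288 0.2271192  0.02      ]
[0.24324312 0.23195058 0.02      ]
```

View pics/c1.png

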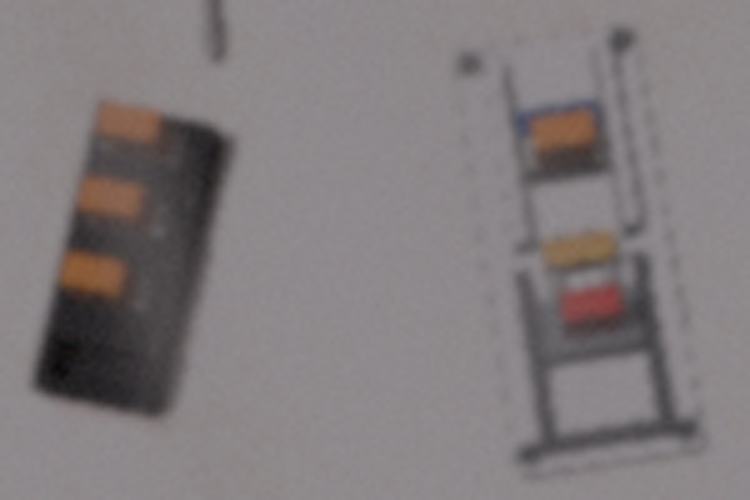

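View pics/c2.png

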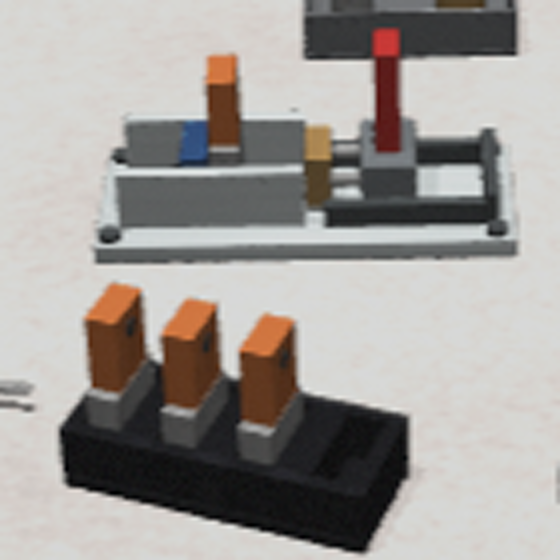

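```bash
cat > fit.py <<'E'
from h import *
import pickle
from scipy.optimize import least_squares
t,s=pickle.load(open("im0.pkl","rb"))
T=lambda u,v:(215+(u+.5)/5-.5,185+(v+.5)/5-.5)
S=lambda u,v:(235+(u+.5)/4-.5,230+(v+.5)/4-.5)
def W(p,P):
    P=np.array(P,float)/1000; c,sn=np.cos(p[2]),np.sin(p[2])
    return np.c_[p[0]+c*P[:,0]-sn*P[:,1],p[1]+sn*P[:,0]+c*P[:,1],P[:,2]]
# fixture
ft=[([-75,0,107],T(591,302)),([-30,0,45],T(578,238)),('b',[225,48,12],T(458,80)),('b',[225,-48,12],T(637,36)),('b',[0,-48,12],T(705,447)),('b',[0,48,12],T(525,478))]
fs=[([-75,0,107],S(386,42)),([-30,-24,46],S(305,122)),([70,-24,46],S(124,119)),('b',[225,48,12],S(97,248)),('b',[0,48,12],S(517,240)),('b',[225,48,0],S(96,262)),('b',[0,48,0],S(517,254))]
def res(p,full=False):
    out=[]
    for d,L in((t,ft),(s,fs)):
        P=[]
        for e in L:
            if e[0]=='b': P.append([e[1][0]+p[3]*1000]+e[1][1:])
            else: P.append(e[0])
        out.append(proj(d,W(p,P))-np.array([e[-1] for e in L]))
    return np.vstack(out) if full else np.vstack(out).ravel()
r=least_squares(res,[.52,0,0.1,-.12],loss='soft_l1',x_scale=[.01,.01,.1,.01]); print("fixture",r.x); print(res(r.x,True).round(1).tolist())
rt=[([57,0,88],T(129,122)),([19,0,88],T(111,196)),([-19,0,88],T(92,272)),([75,-31,34],T(235,135)),([-75,-31,34],T(172,412)),([-75,31,34],T(37,387))]
rs=[([57,0,88],S(115,303)),([19,0,88],S(190,319)),([-19,0,88],S(267,335)),([75,31,34],S(63,430)),([-75,31,34],S(365,512)),([-75,-31,34],S(408,418)),([-75,31,0],S(365,552)),([75,31,0],S(67,487))]
def res2(p,full=False):
    o=np.vstack([proj(d,W(p,[e[0] for e in L]))-np.array([e[1] for e in L]) for d,L in((t,rt),(s,rs))])
    return o if full else o.ravel()
r2=least_squares(res2,[.51,.22,-0.2],loss='soft_l1',x_scale=[.01,.01,.1]); print("rack",r2.x); print(res2(r2.x,True).round(1).tolist())
np.save("poses.npy",np.r_[r.x,r2.x])
# overlay
def draw(d,f,box,k):
    x0,y0,x1,y1=box; im=cv2.resize(d["img"][y0:y1,x0:x1],None,fx=k,fy=k,interpolation=cv2.INTER_CUBIC)
    im=cv2.cvtColor(im,cv2.COLOR_RGB2BGR)
    def boxl(p,a,col):
        (xa,xb,ya,yb,za,zb)=a
        V=[[x,y,z] for x in(xa,xb) for y in(ya,yb) for z in(za,zb)]
        q=proj(d,W(p,V)); q=(q-[x0,y0]+.5)*k-.5
        for i in range(8):
            for j in range(i):
                if sum(V[i][m]!=V[j][m] for m in range(3))==1: cv2.line(im,tuple(map(int,q[i].round())),tuple(map(int,q[j].round())),col,1,cv2.LINE_AA)
    b=r.x[3]*1000
    boxl(r.x,(b,b+225,-48,48,0,12),(0,255,0)); boxl(r.x,(-82,-68,-14,14,45,107),(255,255,0)); boxl(r.x,(-30,70,-24,24,12,46),(255,0,255))
    boxl(r.x,(-30,-29,-18,18,15,45),(0,255,255))
    boxl(r2.x,(-75,75,-31,31,0,34),(0,255,0))
    for x in(57,19,-19): boxl(r2.x,(x-8,x+8,-15,15,48,88),(255,255,0))
    cv2.imwrite(f,im)
draw(t,"pics/o1.png",(215,185,365,285),5); draw(s,"pics/o2.png",(235,230,375,370),4)
E
python3 fit.py
```

```text
fixture [ 0.54979839  0.00122059  0.14754783 -0.1435134 ]
[[0.2, -0.3], [-0.0, -0.9], [-0.8, -5.5], [-0.2, -2.3], [0.4, 0.6], [-1.2, 0.2], [0.3, -0.6], [0.4, -1.3], [0.2, 0.2], [-0.4, -0.8], [0.7, -0.4], [0.3, 0.4], [0.7, 0.8]]
rack [ 0.51315245  0.22582247 -0.20324654]
[[-0.1, -0.2], [-0.1, 0.0], [0.0, 0.0], [-3.7, -2.1], [-4.4, -0.0], [-1.5, 0.2], [0.1, -0.5], [0.3, -0.6], [0.5, -0.6], [-0.9, -0.7], [-0.0, -4.0], [0.9, -1.1], [0.4, 0.8], [-0.4, -0.5]]
```

View pics/o1.png

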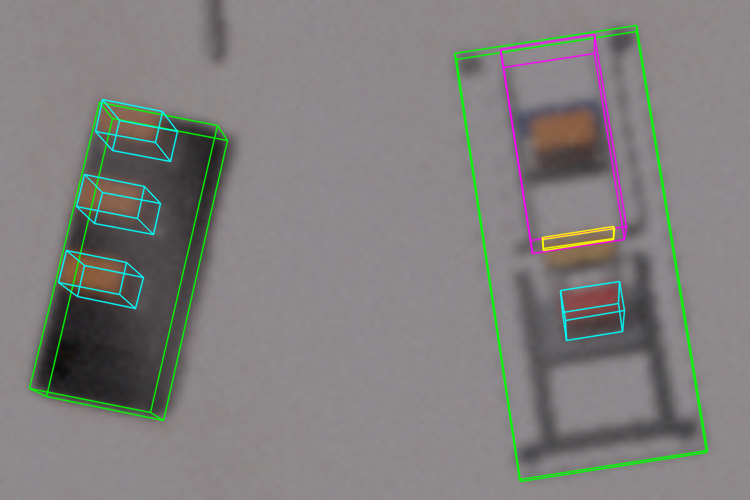

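View pics/o2.png

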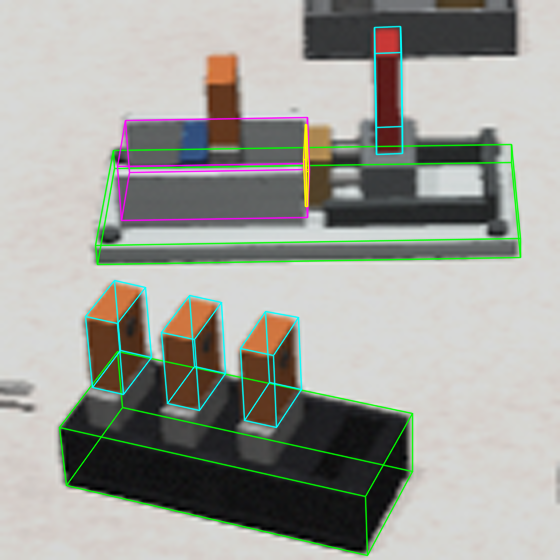

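Run:
```python
from fit import *
p=np.load("poses.npy")[:3]
def tofix(P):
    c,sn=np.cos(p[2]),np.sin(p[2]); d=P[:2]-p[:2]; return (np.array([c*d[0]+sn*d[1],-sn*d[0]+c*d[1]])*1000).round(1)
print("shim0 tabtop top",tofix(unproj(t,*T(564,130),.092)),"side",tofix(unproj(s,*S(222,69),.092)))
print("handle chk",tofix(unproj(t,*T(591,302),.107)),tofix(unproj(s,*S(386,42),.107)))
print("plate far corners, top",tofix(unproj(t,*T(518,112),.048)),tofix(unproj(t,*T(600,103),.048)))
print("plate side: near-top corners",tofix(unproj(s,*S(188,122),.048)),tofix(unproj(s,*S(205,122),.048)))
crop(s["img"],265,240,335,290,10,"pics/c3.png")
crop(t["img"],310,195,350,240,12,"pics/c4.png")
```

```text
fixture [ 0.54979839  0.00122059  0.14754783 -0.1435134 ]
[[0.2, -0.3], [-0.0, -0.9], [-0.8, -5.5], [-0.2, -2.3], [0.4, 0.6], [-1.2, 0.2], [0.3, -0.6], [0.4, -1.3], [0.2, 0.2], [-0.4, -0.8], [0.7, -0.4], [0.3, 0.4], [0.7, 0.8]]
rack [ 0.51315245  0.22582247 -0.20324654]
[[-0.1, -0.2], [-0.1, 0.0], [0.0, 0.0], [-3.7, -2.1], [-4.4, -0.0], [-1.5, 0.2], [0.1, -0.5], [0.3, -0.6], [0.5, -0.6], [-0.9, -0.7], [-0.0, -4.0], [0.9, -1.1], [0.4, 0.8], [-0.4, -0.5]]
shim0 tabtop top [11.8  0. ] side [12.7  2.2]
handle chk [-75.7   0.7] [-74.5   2.8]
plate far corners, top [35.4 20.2] [ 33.6 -21.2]
plate side: near-top corners [ 34.6 -17.1] [ 25.3 -16.9]
```

View pics/c3.png

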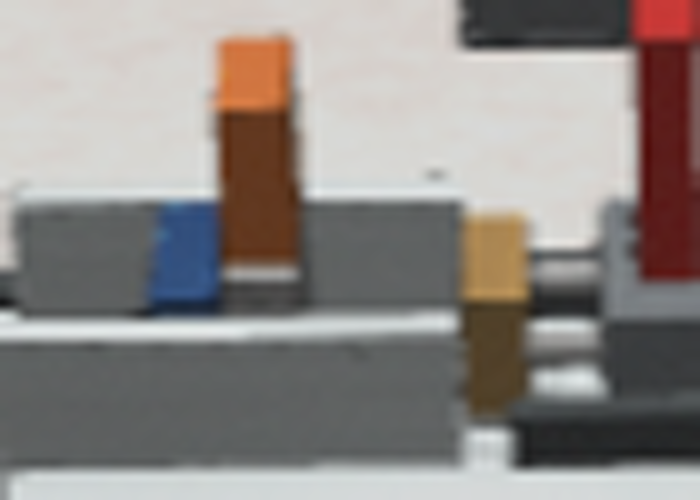

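View pics/c4.png

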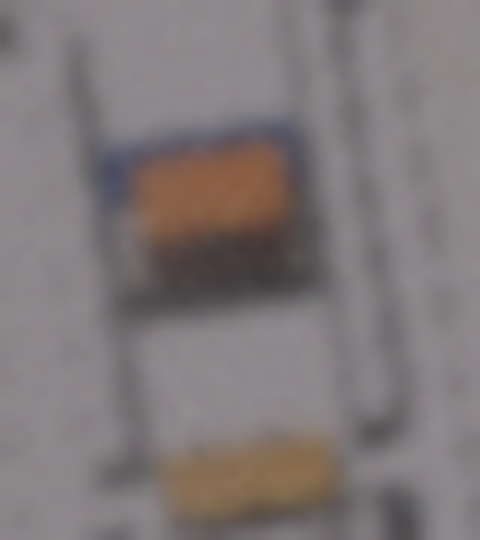

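Picture findings: the shim0 tab top is at top px (328,211), which puts it at fixture x≈12. The end plate's back edge at x≈35 puts its face at x≈21, so the gap is about 51 mm. One more shim leaves about 19 mm of the slide's 26 mm travel, so the nose goes in by up to about 7 mm and one shim should be enough. I'll take shim1, with the jaws along the rack's y.

```bash
cat > go.py <<'E'
from h import *
P=np.load("poses.npy"); F=P[:3]; K=P[4:7]
def w(p,x,y):
    c,s=np.cos(p[2]),np.sin(p[2]); return np.array([p[0]+c*x-s*y,p[1]+s*x+c*y])
def delta(x,y,z,yaw):
    "target TCP xyz, frame yaw (tool y along frame y); prints remaining tool shift cm (in current axes) and turn"
    o=get_obs(); q=o["tool_rot"]; r=R.from_quat([q[1],q[2],q[3],q[0]])
    print("t",round(o["time_s"],2),"pos",o["position"].round(4),"F",o["force"].round(1),"grip",round(o["grip_width"],4))
    d=r.inv().apply(np.array([x,y,z])-o["position"])*100
    ty=np.array([-np.sin(yaw),np.cos(yaw),0]); best=None
    for sg in(1,-1):
        M=np.c_[np.cross(sg*ty,[0,0,-1]),sg*ty,[0,0,-1]]
        v=(r.inv()*R.from_matrix(M)).as_rotvec()
        if best is None or np.linalg.norm(v)<np.linalg.norm(best): best=v
    print("shift cm",d.round(2),"turn",best.round(3))
E
python3 - <<'E'
from go import *
x,y=w(K,-.019,0); print(x,y); delta(x,y,.40,K[2])
E
```

```text
0.4945435395876011 0.22965762130351197
t 0.2 pos [0.2135 0.6137 0.4041] F [-0.3 -0.3  0.6] grip 0.0856
shift cm [-39.16 -27.04   0.45] turn [-0.001 -0.    -0.131]
```

Request:
jog_arm(moves="-3.2 -2.2 0 0 0 -0.02 6;-3.2 -2.2 0 0 0 -0.02 6;-3.2 -2.2 0 0 0 -0.02 6;-3.2 -2.2 0 0 0 -0.02 6;-3.2 -2.2 0 0 0 -0.02 6;-3.2 -2.2 0 0 0 -0.02 6;-3.2 -2.2 0 0 0 -0.01 6;-3.2 -2.2 0 0 0 0 6", grip_force=40)

```text
time_s: 1.2
position: [0.4148, 0.376, 0.4047]
tool_rot: [-0.0, 0.102, 0.995, -0.0]
force: [0.5, 0.4, 0.1]
grip_width: 0.0605
```

Run:
```python
from go import *
x,y=w(K,-.019,0); delta(x,y,.40,K[2])
```

```text
t 1.2 pos [0.4148 0.376  0.4047] F [0.5 0.4 0.1] grip 0.0605
shift cm [-10.78 -12.7    0.47] turn [-0.    -0.    -0.001]
```

Request:
jog_arm(moves="-2.2 -2.55 0 0 0 0 6;-2.2 -2.55 0 0 0 0 6;-2.2 -2.55 0 0 0 0 6;-2.2 -2.55 0 0 0 0 6;-2 -2.5 0 0 0 0 6;0 0 0 0 0 0 6")

```text
time_s: 1.95
position: [0.4952, 0.2279, 0.4047]
tool_rot: [0.0, 0.105, 0.995, -0.001]
force: [-0.3, 0.5, -0.5]
grip_width: 0.06
```

Run:
```python
from go import *
x,y=w(K,-.019,0); delta(x,y,.227,K[2])
```

```text
t 1.95 pos [0.4952 0.2279 0.4047] F [-0.3  0.5 -0.5] grip 0.06
shift cm [ 0.12  0.18 17.77] turn [-0.001  0.001 -0.006]
```

Request:
jog_arm(moves="0.1 0.2 2.5 0 0 -0.006 6;0 0 2.5 0 0 0 6;0 0 2.5 0 0 0 6;0 0 2.5 0 0 0 6;0 0 1.5 0 0 0 6;0 0 0 0 0 0 6")

```text
time_s: 2.7
position: [0.4929, 0.2333, 0.2889]
tool_rot: [-0.001, 0.099, 0.995, -0.0]
force: [-0.1, 1.0, 0.8]
grip_width: 0.06
```

Run:
```python
from go import *
x,y=w(K,-.019,0); delta(x,y,.227,K[2])
s=grab("side"); crop(s["img"],220,180,380,370,3,"pics/d1.png")
```

```text
t 2.7 pos [0.4929 0.2333 0.2889] F [-0.1  1.   0.8] grip 0.06
shift cm [-0.24 -0.32  6.19] turn [-0.001 -0.002  0.005]
```

View pics/d1.png

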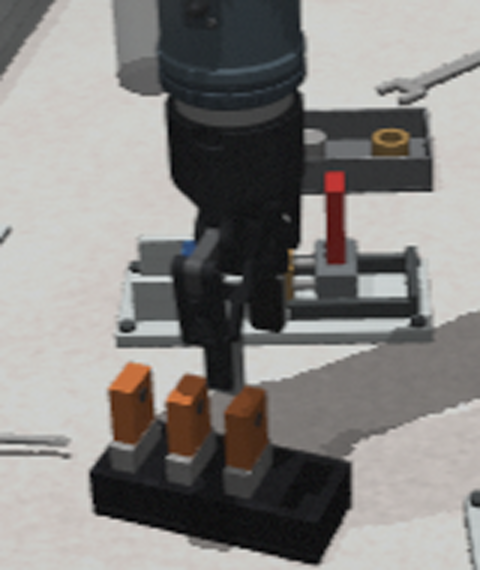

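Run:
```python
from go import *
s=grab("side"); im=s["img"].copy()
o=get_obs(); q=o["tool_rot"]; r=R.from_quat([q[1],q[2],q[3],q[0]])
pts=r.apply([[0,0,.155],[0,.03,.173],[0,-.03,.173],[0,.03,.155],[0,-.03,.155],[.011,.03,.173],[-.011,.03,.173]])+o["position"]
uv=proj(s,pts); print(((uv-[220,180])*3).round())
x,y=w(K,-.019,0); delta(x,y,.227,K[2])
k=4; c=cv2.resize(im[230:350,240:360],None,fx=5,fy=5,interpolation=cv2.INTER_CUBIC); c=cv2.cvtColor(c,cv2.COLOR_RGB2BGR); c=cv2.convertScaleAbs(c,alpha=1.6,beta=30)
for u in uv: cv2.circle(c,tuple(int(a) for a in ((u-[240,230])*5)),4,(0,255,0),-1)
cv2.imwrite("pics/d2.png",c)
```

```text
[[242. 336.]
 [224. 390.]
 [262. 334.]
 [222. 364.]
 [261. 309.]
 [242. 394.]
 [206. 386.]]
t 2.8 pos [0.4937 0.2333 0.2903] F [1.3 0.4 0.1] grip 0.0599
shift cm [-0.15 -0.34  6.33] turn [0.001 0.001 0.005]
```

View pics/d2.png

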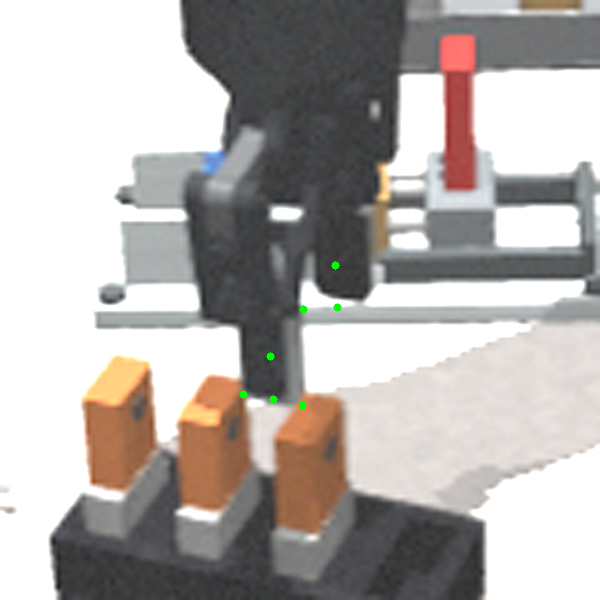

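Request:
jog_arm(moves="-0.2 -0.33 0 0 0 0.004 6;0 0 1.6 0 0 0 6;0 0 1.6 0 0 0 6;0 0 1.6 0 0 0 6;0 0 1.5 0 0 0 6;0 0 0 0 0 0 6;0 0 0 0 0 0 6")

```text
time_s: 3.68
position: [0.495, 0.2293, 0.2268]
tool_rot: [0.0, 0.101, 0.995, 0.0]
force: [0.0, -0.5, 0.3]
grip_width: 0.0602
```

Run:
```python
from go import *
x,y=w(K,-.019,0); delta(x,y,.227,K[2])
s=grab("side"); im=s["img"]; crop(cv2.convertScaleAbs(im,alpha=1.5,beta=20),240,230,360,350,5,"pics/d3.png")
t=grab("top"); crop(cv2.convertScaleAbs(t["img"],alpha=1.8,beta=20),200,180,300,290,5,"pics/d4.png")
```

```text
t 3.67 pos [0.495  0.2293 0.2268] F [ 0.  -0.5  0.3] grip 0.0602
shift cm [ 0.05  0.02 -0.02] turn [0. 0. 0.]
```

View pics/d3.png

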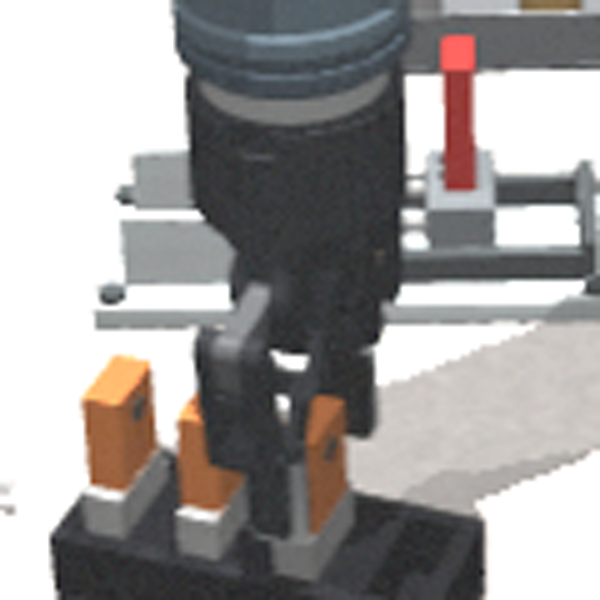

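View pics/d4.png

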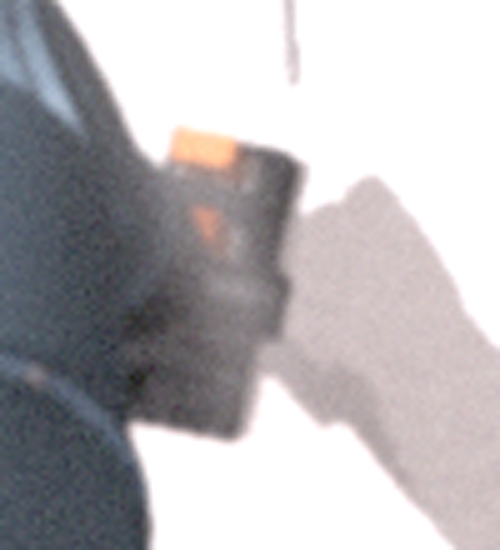

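Request:
jog_arm(moves="0 0 0 0 0 0 2.5;0 0 0 0 0 0 2.5;0 0 0 0 0 0 2.5;0 0 0 0 0 0 2.5;0 0 0 0 0 0 2.5", grip_force=40)

```text
time_s: 4.4
position: [0.495, 0.2294, 0.2271]
tool_rot: [0.0, 0.101, 0.995, 0.0]
force: [-0.9, -0.1, 5.6]
grip_width: 0.0293
```

Request:
jog_arm(moves="0 0 -1 0 0 0 2.5;0 0 -1 0 0 0 2.5;0 0 -1.5 0 0 0 2.5;0 0 -1.5 0 0 0 2.5;0 0 -2 0 0 0 2.5;0 0 -2 0 0 0 2.5;0 0 -1 0 0 0 2.5;0 0 0 0 0 0 2.5")

```text
time_s: 5.4
position: [0.495, 0.2294, 0.3275]
tool_rot: [0.001, 0.101, 0.995, 0.0]
force: [0.1, 0.9, -1.6]
grip_width: 0.0293
```

Run:
```python
from go import *
x,y=w(F,-.012,0); print(x,y); delta(x,y,.327,F[2])
s=grab("side"); im=s["img"]; crop(cv2.convertScaleAbs(im,alpha=1.5,beta=20),230,200,360,350,4,"pics/e1.png")
```

```text
0.5379287799534376 -0.0005435649340222769
t 5.4 pos [0.495  0.2294 0.3275] F [ 0.1  0.9 -1.6] grip 0.0293
shift cm [ -8.84 -21.65   0.04] turn [ 0.001  0.001 -0.35 ]
```

View pics/e1.png

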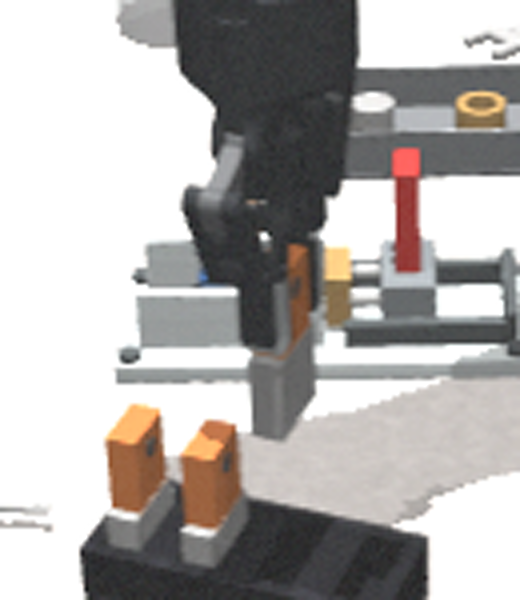

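Request:
jog_arm(moves="-0.6 -1.5 0 0 0 -0.02 2.5;-1.4 -2.8 0 0 0 -0.05 2.5;-1.4 -2.8 0 0 0 -0.06 2.5;-1.4 -2.8 0 0 0 -0.06 2.5;-1 -2.8 0 0 0 -0.06 2.5;-0.4 -2.8 0 0 0 -0.05 2.5;0 -2.5 0 0 0 -0.05 2.5;0 0 0 0 0 0 2.5")

```text
time_s: 6.45
position: [0.5456, 0.0415, 0.3258]
tool_rot: [-0.001, -0.072, 0.997, -0.001]
force: [-0.1, 0.5, -1.6]
grip_width: 0.0294
```

Run:
```python
from go import *
x,y=w(F,-.012,0.001); print(x,y); delta(x,y,.29,F[2])
```

```text
0.5377817669013685 0.0004455696182613445
t 6.45 pos [0.5456 0.0415 0.3258] F [-0.1  0.5 -1.6] grip 0.0294
shift cm [ 1.35 -3.95  3.58] turn [-0.001 -0.002 -0.004]
```

Request:
jog_arm(moves="0.5 -1.3 0 0 0 0 2.5;0.5 -1.3 0 0 0 0 2.5;0.3 -1.3 0 0 0 0 2.5;0 0 1 0 0 0 2.5;0 0 1 0 0 0 2.5;0 0 1 0 0 0 2.5;0 0 0 0 0 0 2.5;0 0 0 0 0 0 2.5")

```text
time_s: 7.45
position: [0.5388, 0.0037, 0.2967]
tool_rot: [0.0, -0.074, 0.997, 0.0]
force: [0.4, -0.5, -1.1]
grip_width: 0.0294
```

```bash
cat > look.py <<'E'
from go import *
import sys
def look(tag):
    for n,b,k in(("side",(255,190,355,320),5),("top",(270,180,390,300),5)):
        d=grab(n); c=cv2.resize(d["img"][b[1]:b[3],b[0]:b[2]],None,fx=k,fy=k,interpolation=cv2.INTER_CUBIC)
        c=cv2.convertScaleAbs(cv2.cvtColor(c,cv2.COLOR_RGB2BGR),alpha=1.5,beta=20)
        cv2.imwrite(f"pics/{tag}_{n}.png",c)
E
python3 - <<'E'
from look import *
look("f1")
x,y=w(F,-.012,0.001); delta(x,y,.29,F[2])
E
```

```text
t 7.55 pos [0.5389 0.0035 0.297 ] F [ 0.6 -0.5 -1.2] grip 0.0299
shift cm [ 0.15 -0.29  0.7 ] turn [-0.     0.001 -0.   ]
```

View pics/f1_side.png

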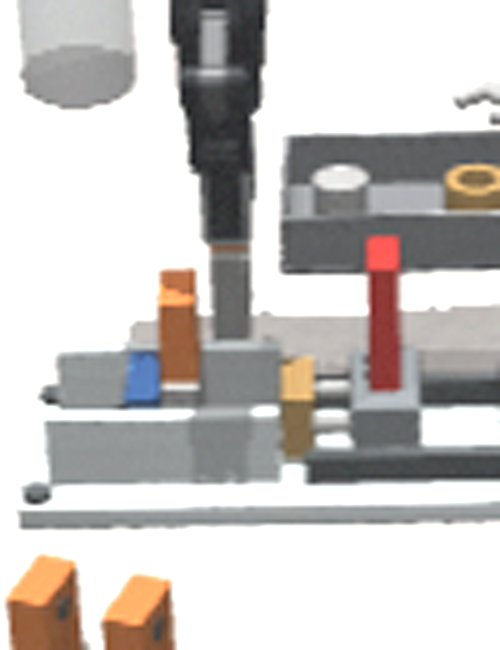

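View pics/f1_top.png

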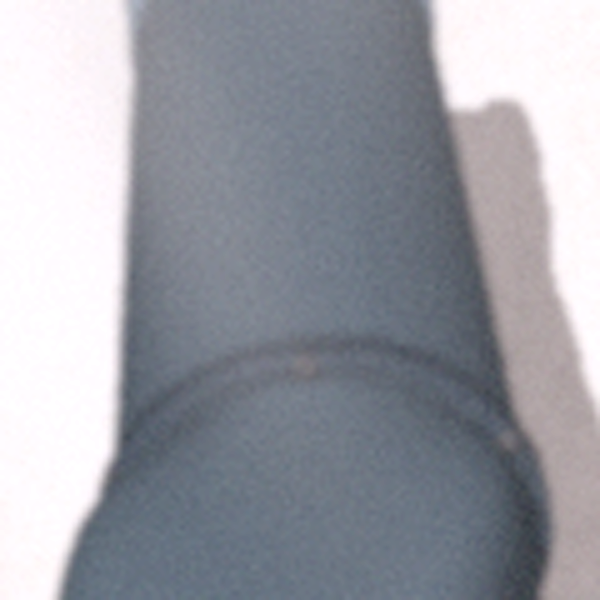

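Request:
jog_arm(moves="0.3 -0.3 0 0 0 0 2.5;0 0 1 0 0 0 2.5;0 0 1 0 0 0 2.5;0 0 0.5 0 0 0 2.5;0 0 0 0 0 0 2.5;0 0 0 0 0 0 2.5")

```text
time_s: 8.3
position: [0.5363, 0.0001, 0.2718]
tool_rot: [0.0, -0.074, 0.997, -0.0]
force: [0.3, -0.8, 0.0]
grip_width: 0.0295
```

Run:
```python
from look import *
x,y=w(F,-.012,0.001); delta(x,y,.231,F[2])
d=grab("side"); b=(280,235,340,295)
o=get_obs(); q=o["tool_rot"]; r=R.from_quat([q[1],q[2],q[3],q[0]])
c=cv2.convertScaleAbs(cv2.cvtColor(cv2.resize(d["img"][b[1]:b[3],b[0]:b[2]],None,fx=10,fy=10,interpolation=cv2.INTER_CUBIC),cv2.COLOR_RGB2BGR),alpha=1.5,beta=20)
def pl(P,col):
    for u in proj(d,P): cv2.circle(c,tuple(int(a) for a in ((u-b[:2]+.5)*10)),3,col,-1)
pl(r.apply([[sx*.008,sy*.02,.219] for sx in(1,-1) for sy in(1,-1)])+o["position"],(0,255,0))
for xx in(-.03,.07):
  for yy in(-.024,.024): pl([[*w(F,xx,yy),.046]],(255,0,255))
cv2.imwrite("pics/g1.png",c)
```

```text
t 8.3 pos [5.363e-01 1.000e-04 2.718e-01] F [ 0.3 -0.8  0. ] grip 0.0295
shift cm [-0.15  0.02  4.08] turn [-0.  0. -0.]
```

View pics/g1.png

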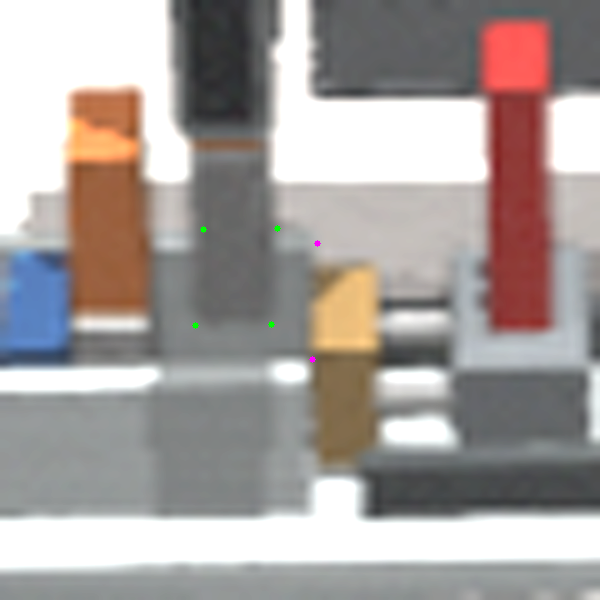

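Request:
jog_arm(moves="0 0.15 0.3 0 0 0 2.5;0 0 0.6 0 0 0 2.5;0 0 0.6 0 0 0 2.5;0 0 0 0 0 0 2.5")

```text
time_s: 8.85
position: [0.5356, 0.0015, 0.256]
tool_rot: [-0.001, -0.074, 0.997, -0.0]
force: [-0.7, 0.4, -0.2]
grip_width: 0.0293
```

Run:
```python
from look import *
x,y=w(F,-.012,0.0025); delta(x,y,.231,F[2]); look("h1")
```

```text
t 8.85 pos [0.5356 0.0015 0.256 ] F [-0.7  0.4 -0.2] grip 0.0293
shift cm [-0.21  0.01  2.5 ] turn [ 0.    -0.001 -0.   ]
```

View pics/h1_side.png

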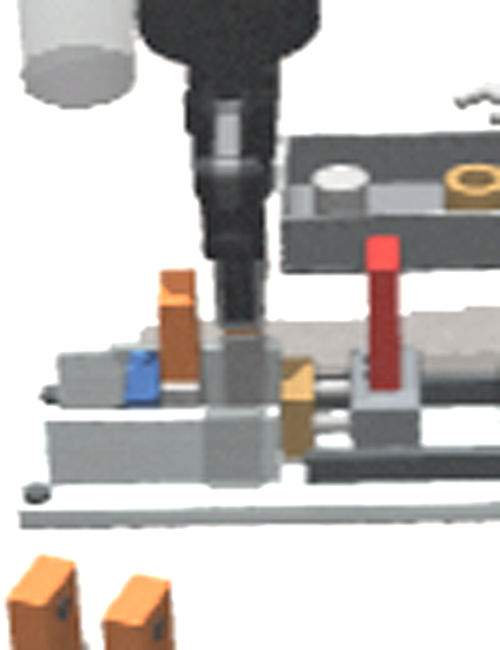

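Request:
jog_arm(moves="0 0 0.6 0 0 0 2.5;0 0 0.6 0 0 0 2.5;0 0 0.6 0 0 0 2.5;0 0 0.4 0 0 0 2.5;0 0 0.2 0 0 0 2.5;0 0 0 0 0 0 2.5;0 0 0 0 0 0 2.5")

```text
time_s: 9.82
position: [0.536, 0.0015, 0.2329]
tool_rot: [0.0, -0.074, 0.997, -0.0]
force: [-0.2, 0.3, -2.2]
grip_width: 0.0293
```

Run:
```python
from look import *
x,y=w(F,-.012,0.0025); delta(x,y,.231,F[2]); look("h2")
```

```text
t 9.82 pos [0.536  0.0015 0.2329] F [-0.2  0.3 -2.2] grip 0.0293
shift cm [-0.16  0.02  0.19] turn [-0.  0. -0.]
```

View pics/h2_side.png

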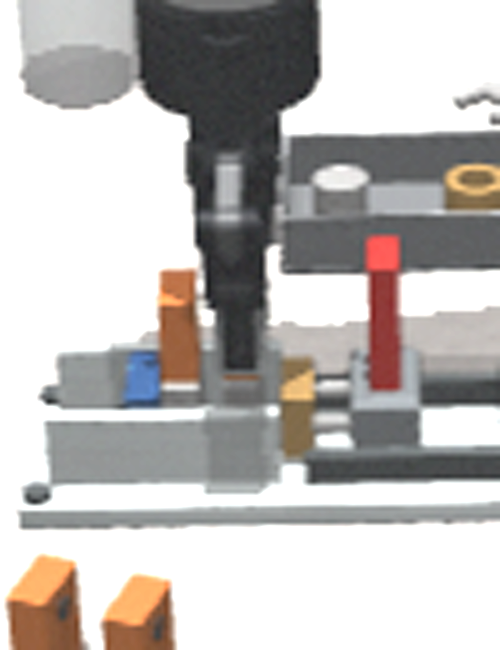

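Request:
jog_arm(moves="0 0 0.1 0 0 0 2.5;0 0 0.08 0 0 0 2.5;0 0 0 0 0 0 2.5;0 0 0 0 0 0 2.5")

```text
time_s: 10.42
position: [0.536, 0.0015, 0.2311]
tool_rot: [0.0, -0.074, 0.997, 0.0]
force: [-1.1, 0.5, 2.7]
grip_width: 0.0295
```

Request:
jog_arm(moves="0 0 0.05 0 0 0 2.5;0 0 0 0 0 0 2.5;0 0 0 0 0 0 2.5")

```text
time_s: 10.8
position: [0.536, 0.0016, 0.2311]
tool_rot: [0.0, -0.074, 0.997, 0.0]
force: [-1.0, 1.0, 9.5]
grip_width: 0.0292
```

Request:
jog_arm(moves="0 0 -0.05 0 0 0 3.2;0 0 0 0 0 0 3.8;0 0 0 0 0 0 5;0 0 0 0 0 0 6;0 0 0 0 0 0 6;0 0 0 0 0 0 6")

```text
time_s: 11.55
position: [0.5359, 0.0015, 0.2309]
tool_rot: [-0.0, -0.074, 0.997, -0.0]
force: [-0.1, -0.0, -0.5]
grip_width: 0.0599
```

Request:
jog_arm(moves="0 0 -0.5 0 0 0 6;0 0 -1.5 0 0 0 6;0 0 -2 0 0 0 6;0 0 -2 0 0 0 6;0 0 -2 0 0 0 6;0 0 -1 0 0 0 6;0 0 0 0 0 0 6")

```text
time_s: 12.42
position: [0.5361, 0.0015, 0.3218]
tool_rot: [0.001, -0.074, 0.997, 0.0]
force: [0.2, -0.3, -0.6]
grip_width: 0.0598
```

Run:
```python
from look import *
x,y=w(F,-.075,0.0025); delta(x,y,.245,F[2]); look("i1")
```

```text
t 12.43 pos [0.5361 0.0015 0.3218] F [ 0.2 -0.3 -0.6] grip 0.0598
shift cm [6.17 0.02 7.67] turn [-0.     0.002 -0.   ]
```

View pics/i1_side.png

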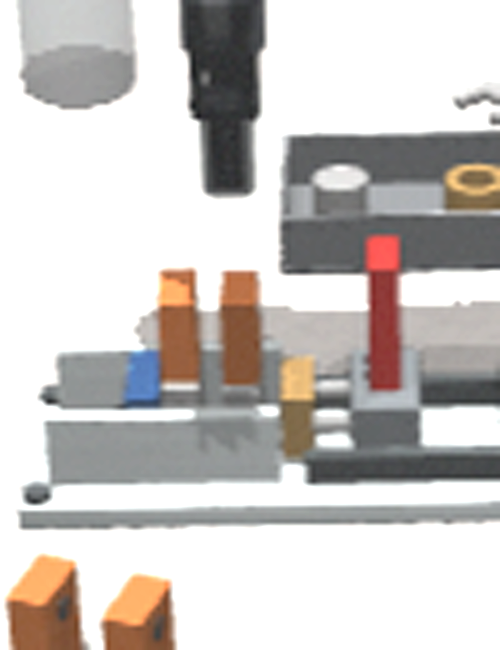

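Both shims stand upright at equal height, with tab tops at crop (178,272) and (240,272). There is about 9.5 mm between them and about 9.5 mm to the nose, so 19 mm in all. That agrees with the estimate. Now the handle.

Request:
jog_arm(moves="1.5 0 0 0 0 0 6;1.5 0 0 0 0 0 6;1.6 0 0 0 0 0 6;1.6 0 0 0 0 0 6;0 0 0 0 0 0 6;0 0 2 0 0 0 6;0 0 2 0 0 0 6;0 0 0 0 0 0 6")

```text
time_s: 13.52
position: [0.4741, -0.0075, 0.2799]
tool_rot: [-0.001, -0.074, 0.997, 0.0]
force: [0.5, -1.1, 0.4]
grip_width: 0.0597
```

Run:
```python
from look import *
x,y=w(F,-.075,0.0025); delta(x,y,.245,F[2]); look("j1")
```

```text
t 13.53 pos [ 0.4741 -0.0075  0.2799] F [ 0.5 -1.1  0.4] grip 0.0597
shift cm [-0.12  0.    3.49] turn [ 0.    -0.003 -0.   ]
```

View pics/j1_side.png

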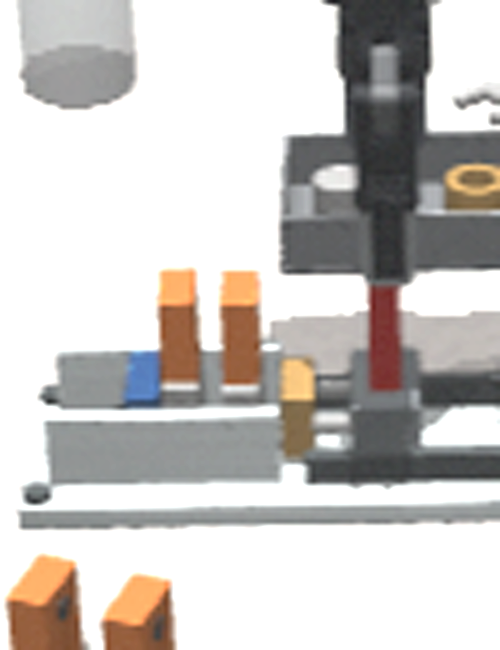

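Request:
jog_arm(moves="-0.1 0 1.2 0 0 0 6;0 0 1.2 0 0 0 6;0 0 1.1 0 0 0 6;0 0 0 0 0 0 6;0 0 0 0 0 0 2.4;0 0 0 0 0 0 2.4;0 0 0 0 0 0 2.4;0 0 0 0 0 0 2.4", grip_force=80)

```text
time_s: 14.62
position: [0.4759, -0.0086, 0.2466]
tool_rot: [0.001, -0.073, 0.997, -0.001]
force: [-1.3, -4.8, 5.7]
grip_width: 0.0267
```

Run:
```python
from look import *
x,y=w(F,-.075,0.0025); delta(x,y,.245,F[2]); look("k1")
```

```text
t 14.62 pos [ 0.4759 -0.0086  0.2466] F [-1.3 -4.8  5.7] grip 0.0267
shift cm [0.04 0.14 0.16] turn [-0.001  0.001 -0.001]
```

View pics/k1_side.png

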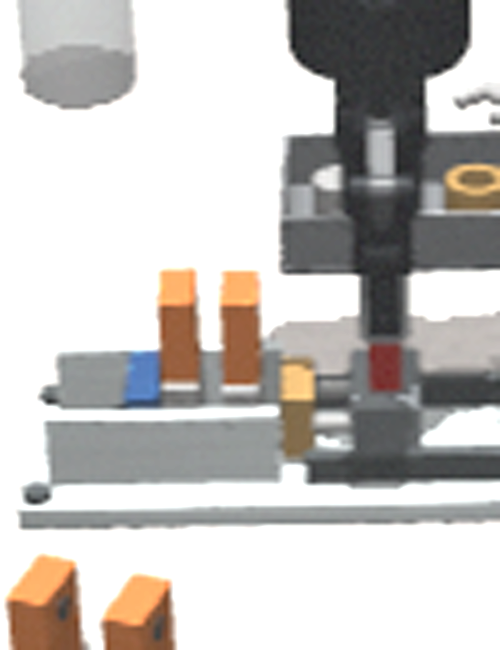

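Request:
jog_arm(moves="0 -0.12 0 0 0 0 2.4;-0.2 0 0 0 0 0 2.4;-0.3 0 0 0 0 0 2.4;-0.3 0 0 0 0 0 2.4;-0.3 0 0 0 0 0 2.4;0 0 0 0 0 0 2.4")

```text
time_s: 15.48
position: [0.4866, -0.0073, 0.2466]
tool_rot: [-0.0, -0.073, 0.997, -0.0]
force: [-3.5, -1.7, 8.1]
grip_width: 0.027
```

Request:
jog_arm(moves="-0.3 0 0 0 0 0 2.4;-0.3 0 0 0 0 0 2.4;-0.2 0 0 0 0 0 2.4;0 0 0 0 0 0 2.4")

```text
time_s: 15.98
position: [0.4942, -0.0061, 0.2466]
tool_rot: [-0.0, -0.073, 0.997, -0.0]
force: [-4.3, -1.1, 8.9]
grip_width: 0.0268
```

Run:
```python
from look import *
x,y=w(F,-.049,0.0015); delta(x,y,.245,F[2]); look("l1")
```

```text
t 15.97 pos [ 0.4942 -0.0061  0.2466] F [-4.3 -1.1  8.9] grip 0.0268
shift cm [-0.71  0.06  0.16] turn [-0.    -0.001 -0.001]
```

View pics/l1_side.png

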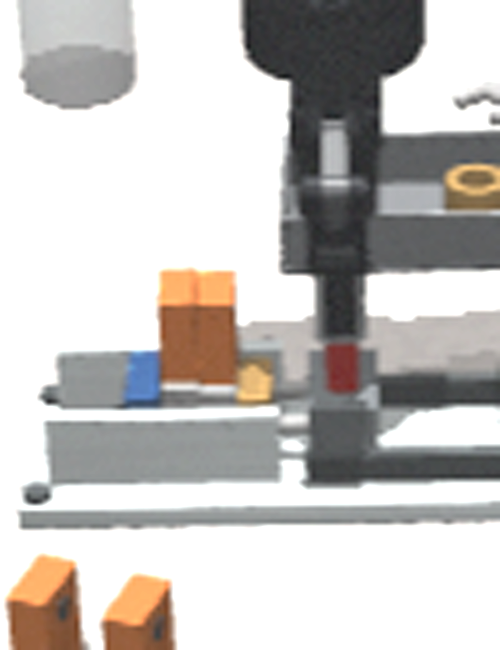

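Request:
jog_arm(moves="-0.2 0 0 0 0 0 2.4;-0.2 0 0 0 0 0 2.4;0 0 0 0 0 0 2.4")

```text
time_s: 16.45
position: [0.4974, -0.0056, 0.2466]
tool_rot: [-0.002, -0.073, 0.997, -0.0]
force: [-8.2, -1.4, 14.3]
grip_width: 0.0268
```

Request:
jog_arm(moves="-0.1 0 0 0 0 0 2.4;-0.1 0 0 0 0 0 2.4;0 0 0 0 0 0 2.4;0 0 0 0 0 0 2.4")

```text
time_s: 16.95
position: [0.4989, -0.0054, 0.2466]
tool_rot: [-0.002, -0.073, 0.997, -0.0]
force: [-9.3, -1.3, 16.1]
grip_width: 0.0271
```

Run:
```python
from look import *
x,y=w(F,-.049,0.0015); delta(x,y,.245,F[2]); look("m1")
```

```text
t 16.95 pos [ 0.4989 -0.0054  0.2466] F [-9.3 -1.3 16.1] grip 0.0271
shift cm [-0.23  0.06  0.16] turn [ 0.    -0.004 -0.001]
```

View pics/m1_side.png

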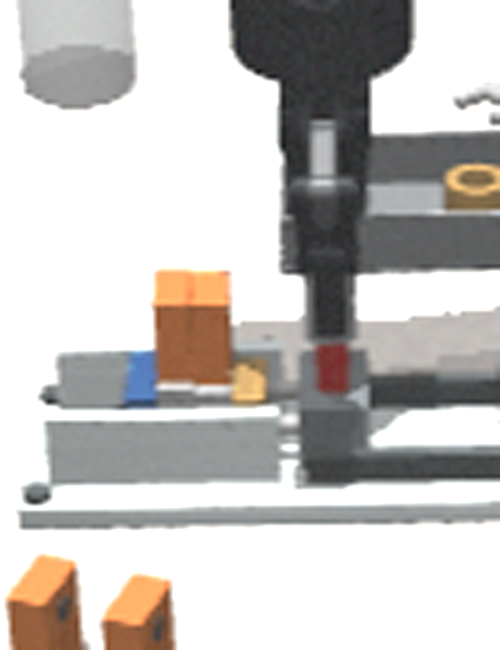

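Request:
jog_arm(moves="-0.1 0 0 0 0 0 2.4;0 0 0 0 0 0 2.4;0 0 0 0 0 0 2.4")

```text
time_s: 17.42
position: [0.4997, -0.0053, 0.2466]
tool_rot: [-0.002, -0.073, 0.997, -0.0]
force: [-10.3, -1.4, 17.1]
grip_width: 0.0267
```

Request:
jog_arm(moves="-0.1 0 0 0 0 0 2.4;0 0 0 0 0 0 2.4;0 0 0 0 0 0 2.4")

```text
time_s: 17.8
position: [0.5005, -0.0052, 0.2466]
tool_rot: [-0.003, -0.073, 0.997, -0.0]
force: [-11.2, -1.9, 17.5]
grip_width: 0.0275
```

Request:
jog_arm(moves="-0.1 0 0 0 0 0 2.4;0 0 0 0 0 0 2.4;0 0 0 0 0 0 2.4")

```text
time_s: 18.18
position: [0.5014, -0.0051, 0.2466]
tool_rot: [-0.003, -0.073, 0.997, -0.0]
force: [-12.0, -2.4, 19.1]
grip_width: 0.0269
```

Request:
jog_arm(moves="-0.1 0 0 0 0 0 2.4;0 0 0 0 0 0 2.4;0 0 0 0 0 0 2.4")

```text
time_s: 18.55
position: [0.5022, -0.005, 0.2466]
tool_rot: [-0.003, -0.073, 0.997, -0.0]
force: [-12.3, -1.8, 20.5]
grip_width: 0.0273
```

Request:
jog_arm(moves="-0.1 0 -0.1 0 0 0 2.4;0 0 0 0 0 0 2.4;0 0 0 0 0 0 2.4")

```text
time_s: 18.92
position: [0.5023, -0.005, 0.2467]
tool_rot: [-0.004, -0.073, 0.997, -0.0]
force: [-11.6, -2.7, 13.1]
grip_width: 0.0269
```

Request:
jog_arm(moves="-0.1 0 0 0 0 0 2.4;0 0 0 0 0 0 2.4;0 0 0 0 0 0 2.4")

```text
time_s: 19.3
position: [0.5032, -0.0048, 0.2466]
tool_rot: [-0.005, -0.073, 0.997, -0.0]
force: [-13.6, -2.1, 12.6]
grip_width: 0.0268
```

Run:
```python
from look import *
x,y=w(F,-.049,0.0015); delta(x,y,.245,F[2])
d=grab("side"); b=(275,235,345,295)
crop(cv2.convertScaleAbs(d["img"],alpha=1.5,beta=20),*b,10,"pics/n1.png")
import pickle
s=pickle.load(open("im0.pkl","rb"))[1]; crop(cv2.convertScaleAbs(s["img"],alpha=1.5,beta=20),*b,10,"pics/n0.png")
```

```text
t 19.3 pos [ 0.5032 -0.0048  0.2466] F [-13.6  -2.1  12.6] grip 0.0268
shift cm [0.2  0.06 0.16] turn [ 0.    -0.009 -0.001]
```

View pics/n1.png

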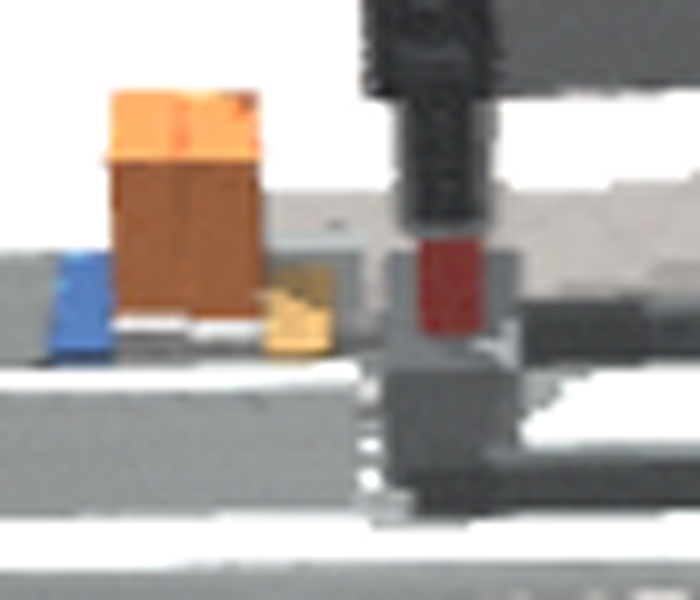

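View pics/n0.png

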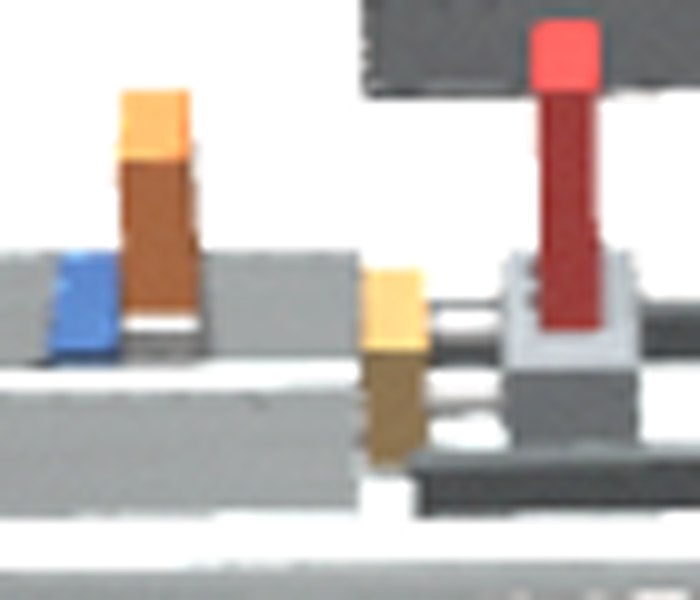

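Request:
jog_arm(moves="0 0 0 0 0 0 2.4;0 0 0 0 0 0 2.4;0 0 0 0 0 0 2.4;0 0 0 0 0 0 2.4;0 0 0 0 0 0 2.4;0 0 0 0 0 0 2.4;0 0 0 0 0 0 2.4;0 0 0 0 0 0 2.4")

```text
time_s: 20.35
position: [0.5032, -0.0049, 0.2466]
tool_rot: [-0.004, -0.073, 0.997, -0.0]
force: [-13.7, -2.9, 13.2]
grip_width: 0.0271
```

Run:
```python
from look import *
d=grab("side","pics/z1.png")
```

```text
(no output)
```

View pics/z1.png

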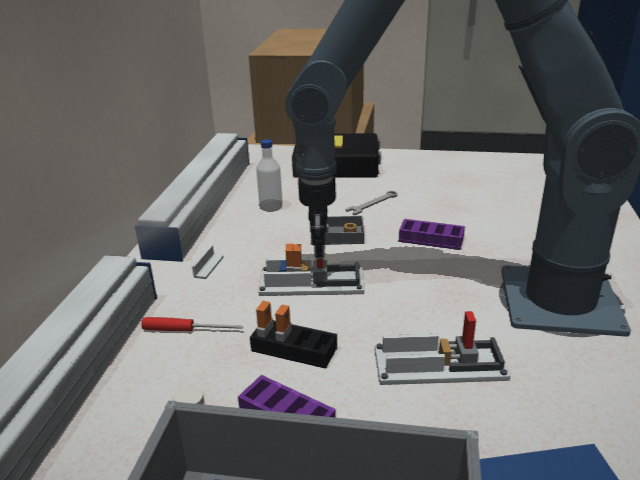

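The hold is steady: pose and force were unchanged over 1 s. The two spare shims stand in the rack at (264,318) and (283,322), and the bystanders in view are where they were.

```bash
python3 -c "
from station import *
print(hand_in())"
```

```text
the job is handed in; nothing more can be done
None
```

I stood one shim from the black rack (shim1) in the gap next to the first one. Then I gripped the red handle at 80 N, pushed the slide forward until the stack was clamped, and handed in at about 20 s, still holding.

**Last checks:**
- **Clamping:** both shims stood upright, tight together and against the end plate. The nose was pushed in about 4 to 5 mm, with about 4.3 mm read from the picture and about 5 mm from the 13.7 N push. That is inside the 2 to 10.5 mm range.
- **Hold:** pose and force stayed unchanged over 1 s of waiting.
- **Rest of the bench:** the other two shims were still standing in the rack, and no bystander in the side view had moved.

**What disagreed:**
- **Gap size:** it came out nearer 53 to 54 mm than the 51 mm I first estimated. The slide therefore ended at about 25 to 26 mm of its 26 mm travel, at or near its hard stop.
- **Sideways position:** the two cameras differed by about 2 mm across the fixture. I used the side view, and the shim went in without touching the guides.
- **Vertical force:** about 13 N upward remained on the tool from gripping the handle. It was steady.

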